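# Press an ice-cream sandwich in the lift-out mould

### The job

Press the ice-cream sandwich that lies in the round mould: take the hand press by its handle, set its flat plate on the sandwich and push straight down, squarely, until the mould's sprung base is fully home and level, and hold it there for about a second. Then lift the press off so that the sandwich rises again in the mould, and stand the press back upright on the floor of the round steel dish it came from. Do not touch the sandwich with the gripper, and leave the other things on the counter where they are.

Things in the scene. Friction and masses are not known exactly. Their poses are not given: they have to be found in the camera images.
- mould: Cast aluminium mould, an open-topped round pot fixed to the counter: outside 104 mm across (foot flange 124 mm), rim 62 mm above the counter, bore 86 mm across. Origin: centre of its underside, at counter height; z is up, its yaw means nothing. In the bore is a steel base plate 68 mm across, carried by a central spring; it guides vertically and can also rock about 5 degrees either way if it is pressed off-centre. The mould's solid floor is 24 mm above the counter.
- lift (a joint): How far the mould's sprung base is pushed down, in m: 0 = fully up (the state at the start and whenever it is let go), 0.014 = fully home on its stop. It starts to give at about 8.5 N and is fully home at about 15.5 N, the weight of what lies on it (about 1.1 N for the sandwich and 3.1 N for the press) included; the weight of the press alone does not move it. It springs up by itself when released.
- base_top (a point): Centre of the top face of the sprung base plate, the face the sandwich lies on (hidden beneath it): 38.5 mm above the counter when up, 24.5 mm when fully home. z is the normal of the plate, vertical when it lies level.
- sandwich: Hard-frozen ice-cream sandwich, loose in the mould on the sprung base: two brown biscuits with a pale layer between, round, 76 mm across and 28 mm thick, about 0.11 kg. Origin: centre of its underside; z up. With the base up its top is 66.5 mm above the counter (4.5 mm proud of the mould's rim), with the base fully home 52.5 mm. It has about 5 mm of play to each side in the bore.
- press: Hand press, loose, about 0.32 kg, standing upright in the dish: a flat round steel plate 74 mm across and 8 mm thick (the pressing face is its underside), a short steel neck, and a straight round black handle 32 mm in diameter from 24 to 74 mm above the underside, with a low domed end up to 82 mm. Origin: centre of the plate's underside; z runs up along the handle. Its yaw means nothing.
- dish: Shallow round steel dish fixed to the counter, 140 mm across, rim 12 mm high, flat inner floor about 130 mm across and 3 mm above the counter. The press stands in it at the start and at the end. Origin: centre of its underside.
- scoop: Steel ice-cream scoop lying on the counter, 190 mm long, 50 mm wide at the bowl, 27 mm high; origin beneath the handle's front part on the counter, x from handle to bowl. A bystander: leave it where it is.
- cups: Stack of nested paper cups standing mouth up, 84 mm across, 144 mm high; origin: centre of the underside. A bystander: leave it where it is.
- sauce_bottle: Squeeze bottle of chocolate sauce with a pointed white cap, 60 mm across, 192 mm high; origin: centre of the underside. A bystander: leave it where it is.
- sundae_glass: Footed sundae glass, 82 mm across the mouth, 98 mm high; origin: centre of the foot's underside. A bystander: leave it where it is.
- canister: Low steel canister with a small black knob on its lid, 88 mm across, 87 mm high; not the press. Origin: centre of the underside. A bystander: leave it where it is.
- paper_discs: Holder with a pile of round white paper discs between three wire posts on a 100 mm square plate, 57 mm high; origin: centre of the underside. A bystander: leave it where it is.
Mind the look-alikes: they are no part of the job. What is shaped like the press but blue, red or yellow is not meant.

How it is judged:
By the outcome, as a careful person would: the job done as asked, in the order asked, and still so for the second after the job is handed in, with the robot touching nothing.
It also fails if it takes over 64 s, if anything falls off the work surface, if the arm or the gripper's body presses on something with over 40 N, if the wrist force passes 120 N, or if a joint passes its speed limit or range.

### The arm

A 6-joint arm with a two-finger parallel gripper is mounted at the origin on the work surface. World frame = base frame: x ahead of the robot, y to its left, z up, the work surface at z = 0. Lengths are in m, angles in rad, forces in N, time in s.
With the tool pointing down it reaches from about 0.325 to 0.775 m from the base axis. Payload 5.5 kg.
Tool frame: the origin (TCP) lies between the finger pads; the fingertips stand 8 mm ahead of it and the grasp point (between the pads) lies 11 mm behind it (tcp_to_tips is the distance from the TCP to the fingertips, in m); z points along the fingers, y is the line along which they close (so a half turn about z gives the same grasp; the last joint's range is limited). The gripper opens to 88 mm and grips with 3 to 60 N. Pads are 20 mm wide; open, the fingers measure 115 mm over their backs; the gripper's body (75 mm by 178 mm) begins 61 mm behind the grasp point.
Start: joints at [1.251, 0.091, 1.231, -0, 1.82, -0.057], TCP at [0.156, 0.579, 0.231] pointing down, gripper open.
Joint ranges: [-2.87, 2.87], [-0.86, 2.18], [0.17, 2.46], [-1.51, 4.65], [0.06, 2.69], [-2.65, 2.65]. Speed limits (rad/s): [2.57, 2.57, 3.01, 3.14, 3.14, 3.14].

### API

Orientations are given as a unit quaternion [w, x, y, z].
In Python, from bench import * gives the robot as it stands. Calls block until the motion is done:
- move_to(position, orientation): joint-space move of the TCP to a pose.
- move_l(position, speed=0.15, orientation=None): straight line of the TCP; orientation=None keeps the orientation; speed is the mean speed in m/s.
- movej(angles): joint-space move.
- gripper_open() and close(): open the fingers fully, or close them until they stop; the grip force is fixed at half the most.
- hold(seconds).
- inverse_kinematics(position, orientation): joint angles nearest the present ones, or None.
- state(): the state.
- get_image(name): name is "side" or "top" or "wrist"; returns a dict with "frame" (480x640x3 uint8, blue, green, red), "depth" (480x640 float32, m along the optical axis (not along the pixel's ray), 0 where there is no reading), "camera_matrix" (3x3 intrinsics, pixels), "view" (4x4, takes a point from world to camera coordinates). Camera axes: x right, y up, looking along -z (the intrinsics and any distortion apply to the point x, -y, -z); pixel columns grow to the right and rows downward; lengths in m; the calibration is good to about 2 mm. The wrist camera is an equidistant fisheye: a pixel r from the principal point sees the ray r / f radians off the axis. A picture is of the moment at which its call begins.
A pose or a line that the arm cannot do raises IKError and nothing moves.
- job_done(): hands the job in; it is judged then, once.
The state is a dict: "time": time; "joint_pos": joint angles; "dq": joint speeds; "joint_torque": joint torques, N m; "ee_pos": TCP position; "ee_rot": TCP orientation; "ft_force": force on the tool from outside, world axes, zero at the start; "moment": the same for the moment, N m; "finger_gap": finger opening in m; "finger_force": force on a finger pad.
Only numpy, scipy, OpenCV 4.12 (cv2) and the standard library are available. Lean on these libraries where they do the work, as an engineer would, in place of code of your own. Each camera call takes 0.05 s, during which the arm holds its last target. There are 200 camera calls.

## Working session

There is one attempt and no reset: what is moved stays moved. The work goes in short steps, each a Python script; the robot and the scene stay as the last script left them, time stands still between calls to the robot, and variables do not carry over. Pictures are saved under pics/ and viewed, at most 10 in all, crops included, and the job is handed in when it is done.

```bash
mkdir -p pics; ls
python3 - <<'E'
from bench import *
import cv2,numpy as np
for n in("top","side"):
    d=get_image(n); cv2.imwrite(f"pics/{n}0.png",d["frame"]); np.savez(f"{n}0.npz",**{k:np.array(d[k]) for k in("frame","depth","camera_matrix","view")})
    print(n,d["camera_matrix"],d["view"],[k for k in d])
print(state())
E
```

```text
pics
top [[485.11532969   0.         321.70271389]
 [  0.         485.11532969 242.04953397]
 [  0.           0.           1.        ]] [[-0.07574443 -0.99711647  0.00463911  0.03952178]
 [ 0.97531228 -0.07311864  0.20837377 -0.62789678]
 [-0.20743371  0.02030773  0.97803827 -1.22824052]
 [ 0.          0.          0.          1.        ]] ['frame', 'depth', 'camera_matrix', 'view']
side [[537.32707194   0.         319.40452057]
 [  0.         537.32707194 241.96735408]
 [  0.           0.           1.        ]] [[-0.99596294 -0.08959482  0.00553092  0.62476129]
 [ 0.0729027  -0.77138195  0.63218279 -0.07794871]
 [-0.05237385  0.63003385  0.77479954 -1.40384066]
 [ 0.          0.          0.          1.        ]] ['frame', 'depth', 'camera_matrix', 'view']
{'time': 0.1, 'joint_pos': array([ 1.25129843e+00,  9.17761519e-02,  1.23174294e+00, -2.35600730e-05,
        1.81979483e+00, -5.66903489e-02]), 'dq': array([ 0.00010429, -0.00028117, -0.00316324, -0.00058079, -0.0012333 ,
        0.00049905]), 'joint_torque': array([ 2.37645661e-03, -4.47858167e+01, -4.07567632e+01,  7.00990297e-02,
        2.85105093e-02, -1.33382846e-04]), 'ee_pos': array([0.15580186, 0.57916358, 0.2296371 ]), 'ee_rot': array([-1.49709882e-04,  1.31028765e-01,  9.91378193e-01, -8.47591596e-04]), 'ft_force': array([-0.23551479,  0.08963951,  0.0672035 ]), 'moment': array([ 0.01003074,  0.01118577, -0.00103115]), 'finger_force': 0.0, 'finger_gap': 0.08791190545514714}
```

View pics/top0.png

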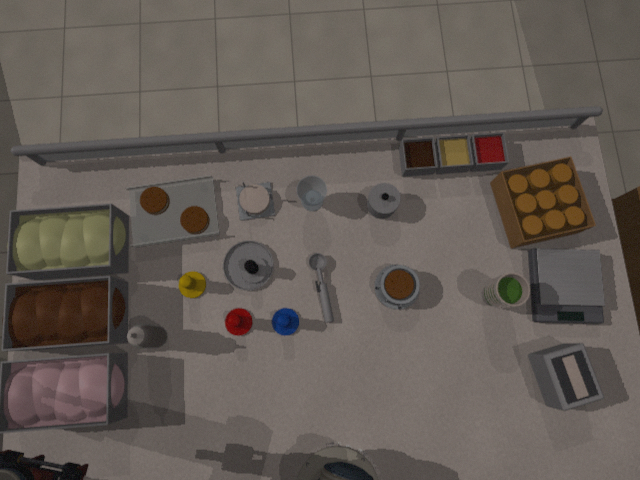

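View pics/side0.png

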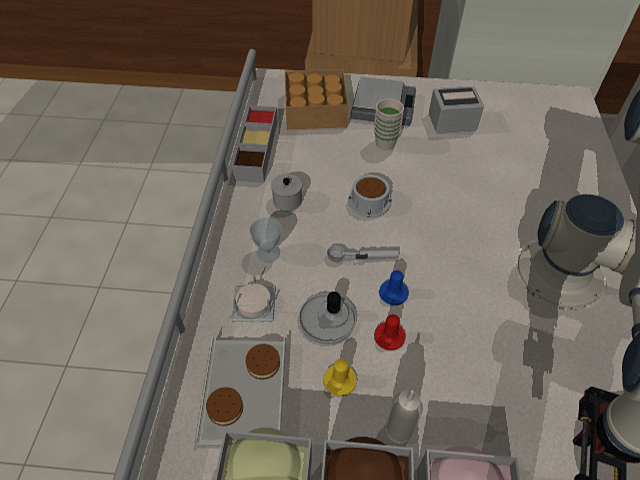

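The top view shows the press's black handle at (251,267) in the dish at (249,265). The sandwich is in the mould at (400,284). Coloured decoys stand at (193,285), (238,321) and (286,321), and the bottle at (140,336).

```bash
cat > h.py <<'E'
import numpy as np,cv2
def ray(d,u,v,z):
    K=d["camera_matrix"];V=d["view"];R=V[:3,:3];t=V[:3,3]
    c=-R.T@t; r=R.T@np.array([(u-K[0,2])/K[0,0],-(v-K[1,2])/K[1,1],-1])
    return c+r*(z-c[2])/r[2]
def cloud(d):
    K=d["camera_matrix"];V=d["view"];R=V[:3,:3];t=V[:3,3];D=d["depth"]
    v,u=np.mgrid[:480,:640]
    P=np.stack([(u-K[0,2])/K[0,0]*D,-(v-K[1,2])/K[1,1]*D,-D],-1)
    return (P-t)@R
def blob(mask,x,y,w):
    m=np.zeros_like(mask);m[y-w:y+w,x-w:x+w]=mask[y-w:y+w,x-w:x+w]
    n,l,s,c=cv2.connectedComponentsWithStats(m.astype(np.uint8));k=1+np.argmax(s[1:,4]);return l==k
E
python3 - <<'E'
import numpy as np,cv2
from h import *
for n,hp,sp in(("top",(251,267),(400,284)),("side",(333,303),(372,188))):
    d=dict(np.load(n+"0.npz"));f=d["frame"].astype(int);P=cloud(d)
    b,g,r=f[...,0],f[...,1],f[...,2]
    m=blob(f.max(-1)<60,*hp,14)
    q=P[m&(d["depth"]>0)];top=q[q[:,2]>np.percentile(q[:,2],97)-.006]
    v,u=np.nonzero(m)
    print(n,"handle px",m.sum(),u.min(),u.max(),v.min(),v.max(),"zmax",q[:,2].max(),"toppts",len(top),top.mean(0),"ray top",ray(d,u.mean(),v.mean(),.06))
    m=blob((r>b+35)&(r>60),*sp,26);v,u=np.nonzero(m)
    print("sandwich",m.sum(),ray(d,u.mean(),v.mean(),.0665),np.median(P[m],0))
    # rims via cloud height bands
    for nm,c,lo,hi,w in(("mould rim",sp,.055,.0645,32),):
        mm=np.zeros(m.shape,bool);mm[c[1]-w:c[1]+w,c[0]-w:c[0]+w]=1
        q=P[mm&~m&(P[...,2]>lo)&(P[...,2]<hi)&(d["depth"]>0)]
        (cx,cy),R=cv2.minEnclosingCircle(q[:,:2].astype(np.float32));print(nm,len(q),cx,cy,R)
d=dict(np.load("top0.npz"));P=cloud(d)
mm=np.zeros((480,640),bool);mm[232:300,215:285]=1
q=P[mm&(P[...,2]>.007)&(P[...,2]<.016)&(d["depth"]>0)]
print("dish",len(q),cv2.minEnclosingCircle(q[:,:2].astype(np.float32)))
E
```

```text
top handle px 168 244 258 260 274 zmax 0.08906517923312686 toppts 88 [0.57680584 0.18425601 0.08422304] ray top [0.57719459 0.18349979 0.06      ]
sandwich 632 [ 0.50207387 -0.20082131  0.0665    ] [ 0.50204923 -0.20072424  0.0667598 ]
mould rim 345 0.5012922286987305 -0.2038828432559967 0.052080415189266205
side handle px 267 327 340 292 313 zmax 0.09036917918682319 toppts 88 [0.57763775 0.18687176 0.08465218] ray top [0.57754407 0.18770005 0.06      ]
sandwich 414 [ 0.50170545 -0.197879    0.0665    ] [ 0.5016751  -0.19650414  0.06745506]
mould rim 284 0.5032233595848083 -0.20435912907123566 0.05649019032716751
dish 680 ((0.5939323902130127, 0.19147783517837524), 0.12459497153759003)
```

Run:
```python
from bench import *
import cv2,numpy as np
Q=[0,.70710678,.70710678,0]
for n,p in(("wm",[.502,-.202,.24]),("wp",[.577,.1855,.24])):
    move_to(p,Q); hold(.3); d=get_image("wrist")
    cv2.imwrite(f"pics/{n}.png",d["frame"]); np.savez(n+".npz",**d)
    s=state();print(s["time"],s["ee_pos"],s["joint_pos"]); V=d["view"]; print(d["camera_matrix"],-V[:3,:3].T@V[:3,3],V[2,:3])
a=np.hstack([cv2.resize(cv2.imread(f"pics/{n}.png"),(400,300)) for n in("wm","wp")]);cv2.imwrite("pics/w2.png",a)
```

```text
3.45 [ 0.50205079 -0.20182695  0.23996194] [-4.45121057e-01 -6.54154286e-02  1.37201968e+00  1.80260039e-05
  1.83510242e+00 -4.45452951e-01]
[[371.64829954   0.         320.16134008]
 [  0.         371.64829954 241.64355602]
 [  0.           0.           1.        ]] [ 0.50139057 -0.12297441  0.39356202] [-0.00096609  0.28909362  0.95730034]
5.2667 [0.57715268 0.18488223 0.24007858] [ 2.53899342e-01  1.09610358e-01  1.19423719e+00 -4.35696507e-05
  1.83759936e+00  2.54846670e-01]
[[371.64829954   0.         320.16134008]
 [  0.         371.64829954 241.64355602]
 [  0.           0.           1.        ]] [0.57658071 0.26350682 0.39366853] [-6.35214282e-04  2.89130616e-01  9.57289446e-01]
```

View pics/w2.png

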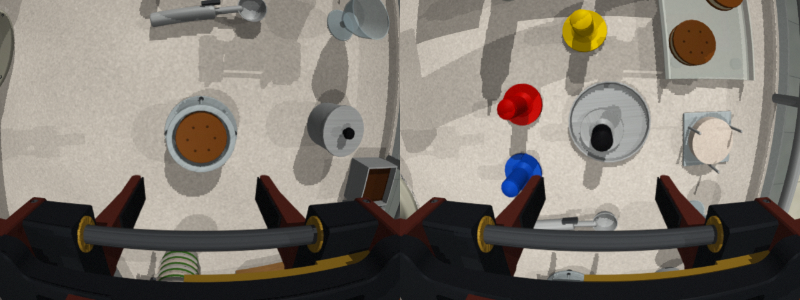

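The wrist views show the sandwich centred in the mould at about full-resolution (322,222). The press handle is at about (320,219), inside the dish.

```bash
cat >> h.py <<'E'
def fdir(d,u,v):
    K=d["camera_matrix"];x=(np.asarray(u,float)-K[0,2])/K[0,0];y=(np.asarray(v,float)-K[1,2])/K[1,1]
    r=np.hypot(x,y)+1e-12;k=np.tan(r)/r
    return np.stack([x*k,-y*k,-np.ones_like(x)],-1)@d["view"][:3,:3]
def fray(d,u,v,z):
    V=d["view"];c=-V[:3,:3].T@V[:3,3];r=fdir(d,u,v);return c+r*((z-c[2])/r[...,2])[...,None]
def fcloud(d):
    V=d["view"];c=-V[:3,:3].T@V[:3,3];v,u=np.mgrid[:480,:640];return c+fdir(d,u,v)*d["depth"][...,None]
def circ(p):
    A=np.c_[2*p[:,:2],np.ones(len(p))];s=np.linalg.lstsq(A,(p[:,:2]**2).sum(1),rcond=None)[0]
    return s[0],s[1],np.sqrt(s[2]+s[0]**2+s[1]**2)
def edge(m):
    c=max(cv2.findContours(m.astype(np.uint8),cv2.RETR_EXTERNAL,cv2.CHAIN_APPROX_NONE)[0],key=cv2.contourArea)[:,0];return c[:,0],c[:,1]
E
python3 - <<'E'
import numpy as np,cv2
from h import *
d=dict(np.load("wm.npz"));f=d["frame"].astype(int);P=fcloud(d);z=P[...,2]
sw=blob((f[...,2]>f[...,0]+35)&(f[...,2]>60),322,222,60)
print("sandwich",circ(fray(d,*edge(sw),.0665)),np.median(z[sw]))
rim=blob((z>.056)&(z<.0655)&~cv2.dilate(sw.astype(np.uint8),np.ones((3,3))).astype(bool),322,222,70)
print("rim outer",circ(fray(d,*edge(rim),.062)),np.median(z[rim]),rim.sum())
d=dict(np.load("wp.npz"));f=d["frame"].astype(int);P=fcloud(d);z=P[...,2]
hd=blob(f.max(-1)<60,320,219,40);q=P[hd]
t=q[q[:,2]>.078];print("handle top",len(t),t.mean(0),q[:,2].max(), "side",circ(q[(q[:,2]>.035)&(q[:,2]<.07)]))
box=np.zeros(z.shape,bool);box[110:280,250:410]=1
pl=blob(box&(z>.0085)&(z<.0145)&~hd,320,200,70);print("plate?",pl.sum())
pd=P[box&(z>.008)&(z<.015)];print("band",len(pd),np.hypot(*(pd[:,:2]-[.577,.186]).T).round(3)[::40])
r=np.hypot(*(pd[:,:2]-[.577,.186]).T);k=pd[r<.042];print(len(k),k.mean(0),cv2.minEnclosingCircle(k[:,:2].astype(np.float32)))
E
```

```text
sandwich (np.float64(0.5028474195280278), np.float64(-0.20226227596844773), np.float64(0.03721165793826255)) 0.06596711313429432
rim outer (np.float64(0.5025333155107258), np.float64(-0.20506921773593836), np.float64(0.05105760041535861)) 0.06125435839759549 3130
handle top 925 [0.57888382 0.18537101 0.0851293 ] 0.3936685333436722 side (np.float64(0.5791610615709767), np.float64(0.1832227118813911), np.float64(0.015839697680263436))
plate? 2340
band 3802 [0.08  0.083 0.077 0.081 0.075 0.074 0.086 0.069 0.068 0.067 0.065 0.063
 0.062 0.087 0.033 0.032 0.032 0.03  0.029 0.028 0.03  0.086 0.029 0.024
 0.027 0.036 0.024 0.024 0.085 0.022 0.023 0.035 0.018 0.028 0.026 0.018
 0.084 0.016 0.028 0.023 0.018 0.033 0.013 0.053 0.025 0.015 0.033 0.03
 0.018 0.022 0.051 0.035 0.026 0.014 0.024 0.032 0.082 0.033 0.025 0.014
 0.019 0.023 0.027 0.033 0.05  0.081 0.079 0.038 0.036 0.035 0.036 0.038
 0.079 0.036 0.033 0.028 0.033 0.078 0.031 0.038 0.036 0.036 0.038 0.075
 0.072 0.04  0.07  0.07  0.072 0.05  0.052 0.054 0.054 0.056 0.057 0.063]
2380 [0.57903238 0.19064795 0.01081606] ((0.5789843797683716, 0.18314385414123535), 0.03737520053982735)
```

Run:
```python
from bench import *
import cv2,numpy as np
p=[.579,.1835]
move_l(p+[.12],.2); move_l(p+[.042],.08); s=state();print(s["ft_force"])
close(); s=state();print(s["ee_pos"],s["finger_gap"],s["finger_force"],s["ft_force"])
move_l(p+[.17],.1); s=state();print(s["ee_pos"],s["finger_gap"],s["ft_force"])
move_l([.5025,-.205,.17],.2); hold(.3); s=state();print(s["time"],s["ee_pos"],s["ft_force"],s["moment"])
a=get_image("wrist");b=get_image("side");np.savez("c_s.npz",**b);np.savez("c_w.npz",**a)
I=np.hstack([cv2.resize(a["frame"],(400,300)),b["frame"][50:350,220:620]]);cv2.imwrite("pics/carry.png",I)
```

```text
[ 0.12334462 -0.0263639   1.12465468]
[0.57914517 0.18348596 0.04201545] 0.03186818286359446 29.999931156635284 [ 1.2788787  -0.15656876  0.14117231]
[0.57865739 0.18340965 0.16892638] 0.031690137397053605 [ 0.41521219 -0.44818989 -3.59449977]
11.9083 [ 0.50258352 -0.20472008  0.16998705] [ 0.30360553 -0.42950357 -3.64914818] [-0.07775783  0.05862356 -0.00419553]
```

View pics/carry.png

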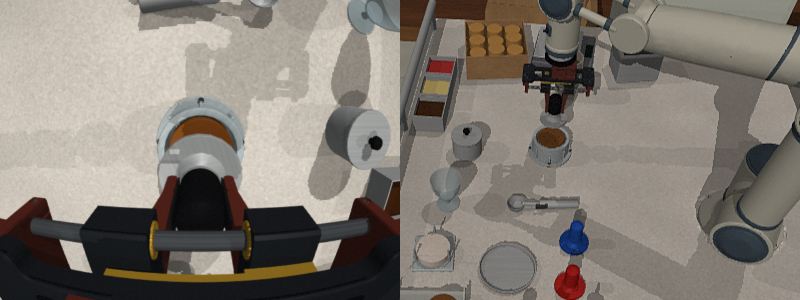

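The press is held with its plate roughly level, in front of the mould in the wrist view. I'll check the plate's tilt and centre from the wrist depth.

Run:
```python
import numpy as np,cv2
from h import *
d=dict(np.load("c_w.npz"));P=fcloud(d);z=P[...,2];f=d["frame"].astype(int)
m=blob((z>.13)&(z<.149)&(f.max(-1)-f.min(-1)<25)&(f.max(-1)>70),318,265,75)
q=P[m];A=np.c_[q[:,:2]-[.5025,-.205],np.ones(len(q))]
for _ in range(3):
    s=np.linalg.lstsq(A,q[:,2],rcond=None)[0];k=abs(A@s-q[:,2])<.002;A,q=A[k],q[k]
print(m.sum(),len(q),"slopes,z",s)
u,v=edge(m);e=P[v,u];e=e[e[:,1]>-.19]
r=np.hypot(e[:,0]-.5025,e[:,1]+.205);e=e[r>.032];print(len(e),circ(e))
```

```text
6908 5654 slopes,z [ 0.00017312 -0.01294761  0.13891026]
144 (np.float64(0.502203096796457), np.float64(-0.20491548499058454), np.float64(0.03660140442754755))
```

Run:
```python
from bench import *
import cv2,numpy as np
x,y=.5028,-.205
move_l([x,y,.112],.1)
z=.108
while z>.080:
    move_l([x,y,z],.03); s=state(); f=s["ft_force"]; print(round(z,4),s["ee_pos"].round(4),f.round(1),s["moment"].round(2),round(s["time"],2))
    if f[2]>26 or abs(f[:2]).max()>12: break
    z-=.002 if z>.094 else .001
hold(1.3); s=state();print(s["ee_pos"],s["ft_force"],s["moment"],s["finger_gap"],s["time"])
np.savez("p_w.npz",**get_image("wrist"))
```

```text
0.108 [ 0.5029 -0.205   0.1082] [ 0.1  0.5 -2.2] [-0.08  0.06  0.03] 13.03
0.106 [ 0.5027 -0.205   0.1059] [-0.5  0.7 -3.4] [-0.06  0.01 -0.01] 13.28
0.104 [ 0.503  -0.2052  0.1051] [-1.9  0.2  3.5] [0.08 0.52 0.05] 13.53
0.102 [ 0.503  -0.2051  0.1026] [-1.3  1.7  4.8] [ 0.02  0.49 -0.03] 13.78
0.1 [ 0.503  -0.2052  0.1005] [-3.   0.9  5.4] [ 0.03  0.58 -0.02] 14.03
0.098 [ 0.503  -0.2052  0.0988] [-1.8  1.3  6.6] [0.07 0.64 0.02] 14.28
0.096 [ 0.503  -0.2052  0.097 ] [-2.7  1.5  7.3] [ 0.13  0.69 -0.  ] 14.53
0.094 [ 0.503  -0.2052  0.0952] [-3.8  1.2  7.6] [0.19 0.83 0.02] 14.78
0.093 [ 0.5031 -0.2052  0.0944] [-3.2  0.8  9.6] [ 0.17  0.84 -0.04] 15.03
0.092 [ 0.503  -0.2052  0.0934] [-3.3  1.7  9.3] [0.21 0.92 0.04] 15.28
0.091 [ 0.5031 -0.2052  0.0925] [-3.8  1.7 10. ] [0.19 0.95 0.  ] 15.53
0.09 [ 0.5031 -0.2052  0.0917] [-4.2  0.8 10.6] [ 0.2   1.03 -0.  ] 15.78
0.089 [ 0.5031 -0.2052  0.0913] [-4.5  0.7 12.5] [ 0.31  1.19 -0.05] 16.02
0.088 [ 0.5032 -0.2053  0.0912] [-6.2  2.1 16.1] [ 0.46  1.55 -0.02] 16.27
0.087 [ 0.5032 -0.2054  0.0911] [-9.3  3.6 21.3] [ 0.58  1.9  -0.01] 16.52
0.086 [ 0.5034 -0.2055  0.091 ] [-9.1  3.7 23. ] [0.6  2.24 0.03] 16.77
0.085 [ 0.5034 -0.2056  0.0909] [-10.2   3.4  28.8] [0.87 2.51 0.02] 17.02
[ 0.5034454  -0.20557855  0.09097158] [-10.86882359   2.96766431  27.9664192 ] [0.76764073 2.63604606 0.0246793 ] 0.031545507385261226 18.325
```

Run:
```python
import numpy as np,cv2
from h import *
d=dict(np.load("p_w.npz"));cv2.imwrite("pics/pr.png",d["frame"][100:400,100:540])
P=fcloud(d);z=P[...,2];f=d["frame"].astype(int);c=np.array([.503,-.2053])
R=np.hypot(P[...,0]-c[0],P[...,1]-c[1])
m=(z>.053)&(z<.068)&(f.max(-1)-f.min(-1)<25)&(f.max(-1)>60)&(R<.035)&(R>.019)
q=P[m];A=np.c_[q[:,:2]-c,np.ones(len(q))]
for _ in range(4):
    s=np.linalg.lstsq(A,q[:,2],rcond=None)[0];k=abs(A@s-q[:,2])<.0015;A,q=A[k],q[k]
print(m.sum(),len(q),"slopes,z",s)
sw=(z>.06)&(z<.0635)&(R>.04)&(R<.056)
q=P[sw];A=np.c_[q[:,:2]-c,np.ones(len(q))];print("rim slopes",len(q),np.linalg.lstsq(A,q[:,2],rcond=None)[0])
```

```text
4906 4730 slopes,z [-0.00211968  0.00267214  0.05972352]
rim slopes 5677 [0.00080234 0.00029009 0.06138322]
```

View pics/pr.png

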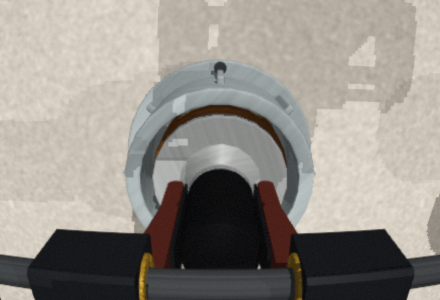

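The plate is level to about 0.2° and 1.6 mm below the rim, which means the base is fully home. It has been held there for over 1.3 s. Next I lift off and return the press.

Run:
```python
from bench import *
import cv2,numpy as np
x,y=.5028,-.205
move_l([x,y,.108],.03); move_l([x,y,.17],.1); s=state();print(s["time"],s["ft_force"])
b=get_image("side");
p=[.579,.1835]
move_l(p+[.17],.2); hold(.2); move_l(p+[.05],.1)
z=.044
while z>.036:
    move_l(p+[z],.03); hold(.15); s=state();print(round(z,4),s["ee_pos"].round(4),s["ft_force"].round(1))
    if s["ft_force"][2]>-.5: break
    z-=.001
c=get_image("side");print(s["time"])
cv2.imwrite("pics/after.png",np.hstack([b["frame"][100:400,220:520],c["frame"][100:400,220:520]]))
```

```text
20.0583 [ 0.1289967  -0.27978034 -3.5129457 ]
0.044 [0.579  0.1835 0.0441] [ 0.3  0.3 -3. ]
0.043 [0.579  0.1835 0.043 ] [ 0.1 -0.3 -2.6]
0.042 [0.579  0.1835 0.042 ] [ 0.7  0.4 -4. ]
0.041 [0.579  0.1835 0.0419] [-4.7  0.5  5.7]
25.4917
```

View pics/after.png

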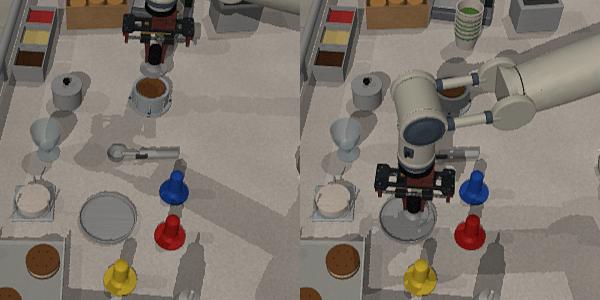

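The sandwich is back up in the mould and the press stands in the dish. I'll release it, back off and check.

Run:
```python
from bench import *
import cv2,numpy as np
from h import *
p=[.579,.1835]
move_l(p+[.042],.03); gripper_open(); hold(.3); move_l(p+[.24],.12); hold(.3)
d=get_image("wrist");P=fcloud(d);z=P[...,2];R=np.hypot(P[...,0]-p[0],P[...,1]-p[1])
t=P[(R<.025)&(z>.078)&(z<.1)];print("handle top",t.mean(0),t[:,2].max())
move_l([.45,.30,.28],.2)
b=get_image("top");f=b["frame"].astype(int);P=cloud(b)
m=blob((f[...,2]>f[...,0]+35)&(f[...,2]>60),400,284,26);print("sandwich",np.median(P[m],0),state()["time"])
cv2.imwrite("pics/end.png",np.hstack([d["frame"][90:390,120:520],b["frame"][150:450,120:520]]))
```

```text
handle top [0.57863536 0.18456638 0.08234289] 0.08655867758519054
sandwich [ 0.50175246 -0.2010735   0.06650753] 30.3167
```

View pics/end.png

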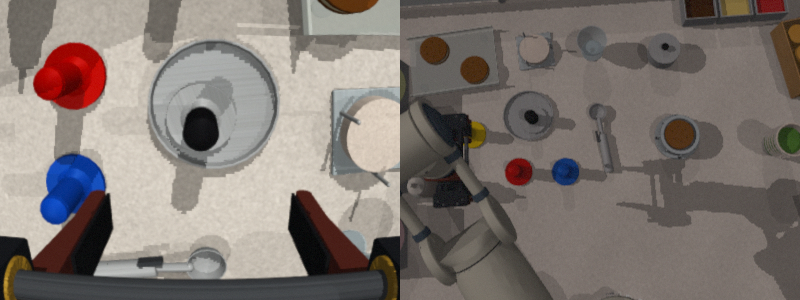

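The press stands upright inside the dish, the sandwich top is back at 66.5 mm, and the bystanders are where they were.

```bash
python3 -c "
from bench import *
print(state()['ft_force']);print(job_done())"
```

```text
[-0.92500586 -0.58717679 -0.95308652]
the job is handed in; nothing more can be done
None
```

The job is handed in: I pressed the sandwich fully home and level, held it there for over 1.3 s, and it rose again to 66.5 mm when I lifted off; the press is back upright in its dish at about 30 s of the 64 s allowed, and nothing else looked moved in the final views.

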